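# Check the air gap of a choke on its sloped stand and put the gauges away

### The job

Check the air gap of the choke on the sloped stand with the flat-bladed gauge: slide its blade squarely into the middle of the gap until the shoulder of the handle rests against the core, without forcing it, and keep it there for a second. Then draw it out and lay both gauges, the flat-bladed one and the pin gauge, flat in the open tray, without dropping them. Leave the reel, the cup and the screwdriver where they are.

Things in the scene. Friction and masses are not known exactly. Their poses are not given: they have to be found in the camera images.
- gauge: flat-bladed gauge lying on the mat: (sizes in mm) aluminium bar handle 90 long, 20 wide, 18 high; a flat steel blade 18 wide, 3.5 thick stands 30 out of one end face (the shoulder). Origin: centre of the handle's underside. x along the handle AWAY from the blade (shoulder at x = -45, blade tip at x = -75), y across, z up; blade mid-plane at z = 9. 77 to 154 g
- gauge_tip (a point): middle of the blade's tip edge, at (-75, 0, 9) in the gauge's frame
- pin_gauge: pin gauge lying on the mat: (mm) aluminium bar handle 80 long, 16 wide, 16 high; a round steel pin 6 in diameter stands 35 out of one end (towards -x). Origin: centre of the handle's underside; x along the handle away from the pin, y across, z up. About 70 g
- choke: (mm) two dark core halves, 46 deep, 44 wide, 16 thick, with copper windings; between them an air gap 6.5 high, open at the sides, flared to 11 over the first 5. Origin: centre of the gap's mouth in the end face, 88 above the table. x straight out of the gap, 30 degrees above level, facing away from the robot; y level across the gap, z square to the gap, upwards (clamp top at z = 35)
- gap_home (a point): point in the middle of the choke's gap, 30 mm deep from the mouth: where the middle of the blade's tip edge is when the gauge is home, its shoulder against the core. The gap is free to 40 mm deep
- stand: fixed aluminium stand that carries the choke, base plate 120 x 100 x 12 mm (along x, y). Origin: centre of its underside; the mouth's centre is at (8, 0, 85) in its frame
- tray: open grey plastic tray, fixed, 200 x 200 x 30 mm high outside, walls and floor 5 thick. Origin: centre of its underside, which lies on the mat; z up
- reel: bystander: metal solder reel standing on end, 50 in diameter, 42 mm high; origin at the centre of its underside
- tin: bystander: open dark steel cup, 60 in diameter, 35 mm high; origin at the centre of its underside
- screwdriver: bystander: screwdriver 150 mm long lying on the mat; origin under its middle, x along it
There are look-alikes about, which are no part of the job. What is shaped like the gauge but brown is not meant.

How it is judged:
By the outcome, as a careful person would: the job done as asked, in the order asked, and still so for the second after the job is handed in, with the robot touching nothing.
It also fails if it takes over 67 s, if anything falls off the work surface, if the arm or the gripper's body presses on something with over 40 N, if the wrist force passes 120 N, or if a joint passes its speed limit or range.

### The arm

A 7-joint arm with a two-finger parallel gripper is mounted at the origin on the work surface. World frame = base frame: x ahead of the robot, y to its left, z up, the work surface at z = 0. Lengths are in m, angles in rad, forces in N, time in s.
With the tool pointing down it reaches from about 0.425 to 0.875 m from the base axis. Payload 9.9 kg.
Tool frame: the origin (TCP) lies at the centre of the arm's flange, where the gripper is bolted on; the fingertips stand 173 mm ahead of it and the grasp point (between the pads) lies 155 mm ahead of it; z points along the fingers, y is the line along which they close (so a half turn about z gives the same grasp; the last joint's range is limited). The gripper opens to 85 mm and grips with 20 to 120 N. Pads are 22 mm wide; open, the fingers measure 114 mm over their backs; the gripper's body (76 mm by 85 mm) begins 54 mm behind the grasp point. The pads swing forward as they close: fully open they stand 13 mm farther back than shut.
Start: joints at [-1.274, 0.576, 0.025, 1.437, -0.015, 1.129, -0.057], TCP at [0.251, 0.627, 0.405] pointing down, gripper open.
Joint ranges: [-2.76, 2.76], [-0.34, 2.15], [-1.52, 1.57], [0.19, 2.46], [-1.09, 4.23], [0.17, 1.99], [-2.82, 2.82]. Speed limits (rad/s): [2.22, 2.22, 3.01, 3.01, 3.14, 3.14, 3.14].

### API

Orientations are given as a unit quaternion [w, x, y, z].
In Python, from workcell import status, camera, calibration, job gives the robot as it stands.
- The arm moves only by the tool servo_tool, never from a script. Its arguments are lists of equal length, an entry for each row: "travel": the shift along the world's x, y, z in units of 50 mm (1.0 is 50 mm), a list of three; "angular": the turn, a rotation vector about the world's x, y, z in degrees, a list of three; "fingers": the opening, from -1 (shut) to 1 (fully open). A call has 1 to 20 rows; each row is the pose to reach, as a shift and turn from the pose commanded when the call began; what a row does not reach only later rows make up. A row lasts 1/8 s, in which the tool goes at most 62.5 mm and 10.7 degrees, less where a joint would pass 70% of its speed; a pose out of reach is approached as far as the arm can. A call with a gripper value outside its range is refused whole. The fingers move at their own pace and stop on an object; the grip force is fixed at half the most. Time passes only in rows, so rows that repeat a pose let the fingers close. It gives the time, the measured TCP pose, the force, the opening and the grip force at its end, in the units of the state.
- status.observe(): the state, without advancing time (a new reading comes with each control period).
- camera(name): name is "scene" or "top" or "wrist"; returns (picture, depth): 480x640x3 uint8, red, green, blue; 480x640 float32, m along the optical axis (not along the pixel's ray), 0 where there is no reading.
- calibration(name): a dict with "intrinsics" (3x3 intrinsics, pixels), "rvec" (rotation vector, rad) and "tvec" (3), from world to camera coordinates, as OpenCV has them. Camera axes: x right, y down, z forward; pixel columns grow to the right and rows downward; lengths in m; the calibration is good to about 2 mm. A picture is of the moment at which its call begins: read the wrist's pose just before it. calibration takes no time and is no camera call; for the wrist camera it gives the pose at the moment of the call.
- job.sign_off(): hands the job in; it is judged then, once.
The state is a dict: "time": time; "joints": joint angles; "joint_velocities": joint speeds; "joint_torque": joint torques, N m; "ee_pos": TCP position; "tool_rot": TCP orientation; "contact_force": force on the tool from outside, world axes, zero at the start; "torque": the same for the moment, N m; "width": finger opening in m; "grip_force": force on a finger pad.
Only numpy, scipy, OpenCV 4.12 (cv2) and the standard library are available. Lean on these libraries where they do the work, as an engineer would, in place of code of your own. Each camera call takes 0.05 s, during which the arm holds its last target. There are 200 camera calls.

## Working session

There is one attempt and no reset: what is moved stays moved. The work goes in short steps, Python scripts to look and compute and a tool call to move; the robot and the scene stay as the last step left them, time stands still between calls to the robot, and variables do not carry over. Pictures are saved under pics/ and viewed, at most 10 in all, crops included, and the job is handed in when it is done.

Besides the shell and the picture viewer there is one more tool, called after "Emit:" by a JSON object that holds its "name" and its "arguments". servo_tool: Moves the arm, as the interface text tells. Its arguments: {"type":"object","properties":{"travel":{"type":"array","items":{"type":"array","items":{"type":"number"}}},"angular":{"type":"array","items":{"type":"array","items":{"type":"number"}}},"fingers":{"type":"array","items":{"type":"number"}}},"required":["travel","angular","fingers"]}

```bash
ls; mkdir -p pics; cat > h.py <<'E'
import numpy as np,cv2
from workcell import status,camera,calibration,job
from scipy.spatial.transform import Rotation as R
def cloud(name):
    c=calibration(name);im,d=camera(name)
    K=np.array(c["intrinsics"]);Rm=cv2.Rodrigues(np.array(c["rvec"],float))[0];t=np.array(c["tvec"],float).ravel()
    v,u=np.mgrid[:480,:640]
    p=np.stack([(u-K[0,2])/K[0,0]*d,(v-K[1,2])/K[1,1]*d,d],-1)
    return im,d,(p-t)@Rm
def save(n,im): cv2.imwrite('pics/'+n,im[...,::-1])
E
python3 - <<'E'
from h import *
s=status.observe();print(s)
for n in("top","scene"):
    im,d,P=cloud(n);save(n+'.png',im);np.savez(n+'.npz',im=im,d=d,P=P)
E
```

```text
pics
{'time': 0.0, 'joints': array([-1.27382129,  0.57651684,  0.02481836,  1.43790017, -0.01500308,
        1.12900162, -0.05652184]), 'joint_velocities': array([ 2.90611401e-03, -7.77023546e-04, -2.13800438e-04, -8.62836826e-05,
        9.93937473e-04, -8.99063456e-04,  1.82076213e-04]), 'joint_torque': array([-1.40097334e-03, -7.65767455e+01,  2.24979781e+00, -2.85984457e+01,
        1.52309885e-02,  1.23882940e-02, -9.70535439e-06]), 'ee_pos': array([0.25076411, 0.62651328, 0.40385487]), 'tool_rot': array([-1.21560226e-04,  1.89223348e-01,  9.81933730e-01, -8.11926458e-04]), 'contact_force': array([-0.09402793,  0.97974747, -0.16785129]), 'torque': array([-0.00661485,  0.03269008, -0.02051093]), 'grip_force': 0.0, 'width': 0.0856440004071749}
```

View pics/top.png

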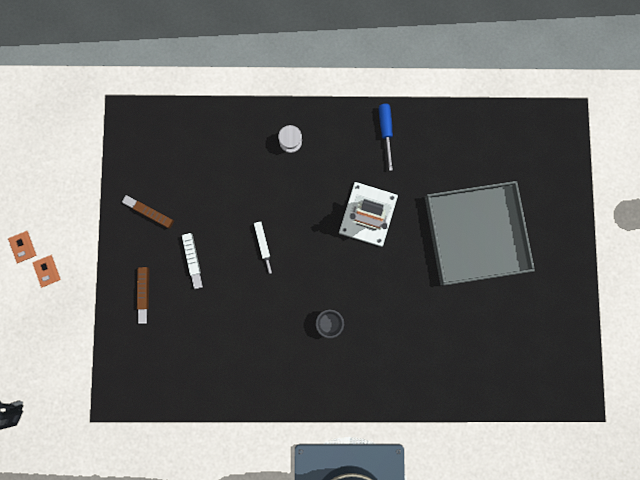

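View pics/scene.png

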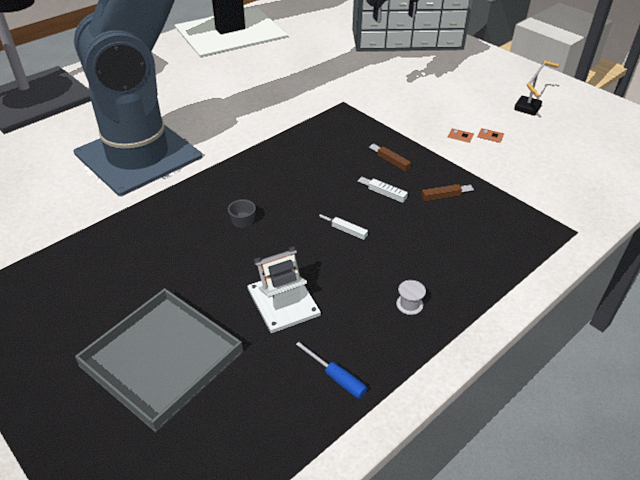

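The top view shows:
- **Gauge candidates:** an aluminium bar with ruled markings at (190,260), blade towards the robot at (197,283). There are brown look-alikes at (147,211) and (142,293).
- **Pin gauge:** the slim white bar at (262,245).
- **Other items:** choke at (370,213), tray at (480,233), reel at (290,138), cup at (330,323), screwdriver at (387,135).

I choose the ruled bar at (190,260) as the gauge. Next I'll measure the poses and check that choice in a close wrist crop.

```bash
cat > m.py <<'E'
from h import *
def obj(P,u0,u1,v0,v1,zmin,zmax,label):
    Q=P[v0:v1,u0:u1].reshape(-1,3);Q=Q[(Q[:,2]>zmin)&(Q[:,2]<zmax)]
    if len(Q)<5: print(label,len(Q));return
    r=cv2.minAreaRect((Q[:,:2]*1000).astype(np.float32))
    print(label,len(Q),'med',np.median(Q,0).round(4),'rect',np.round(r[0],1),np.round(r[1],1),round(r[2],2),'zq',np.quantile(Q[:,2],[.05,.5,.95]).round(4))
    return Q
if __name__=='__main__':
    z=np.load('top.npz');P=z['P']
    print('mat z',np.median(P[380:400,200:300,2]),P[380:400,200:300,2].std(), 'px->',P[260,190],P[213,370])
    obj(P,175,210,225,297,.012,.03,'gauge handle')
    obj(P,175,210,225,297,.004,.03,'gauge all')
    obj(P,248,280,215,280,.010,.03,'pin handle')
    obj(P,248,280,215,280,.003,.03,'pin all')
    obj(P,420,540,175,290,.02,.05,'tray rim')
    obj(P,330,405,175,255,.008,.02,'stand base')
    obj(P,330,405,175,255,.08,.2,'choke top')
    obj(P,270,310,120,160,.03,.06,'reel');obj(P,310,350,305,342,.025,.06,'cup')
    obj(P,375,400,98,175,.004,.06,'screwdriver')
    # wrist
    im,d,W=cloud('wrist');save('wrist0.png',im);print(calibration('wrist'));print('wrist centre',W[240,320],W[60,320],W[420,320])
E
python3 m.py
```

```text
mat z 0.0035987097818898223 0.04967260295571319 px-> [0.50208272 0.34315507 0.02087311] [ 0.59376956 -0.03854284  0.10382337]
gauge handle 515 med [0.5061 0.339  0.02  ] rect [502.  338.7] [119.8  21. ] 13.39 zq [0.0132 0.02   0.0255]
gauge all 1301 med [0.5021 0.3391 0.0074] rect [502.7 342. ] [156.9  75.4] 1.27 zq [0.0042 0.0074 0.0237]
pin handle 332 med [0.5399 0.1865 0.0183] rect [523.7 180. ] [ 60.1 127.5] 86.33 zq [0.0115 0.0183 0.0227]
pin all 1251 med [0.5348 0.1857 0.0056] rect [532.9 186.4] [141.9  68.8] 0.61 zq [0.0033 0.0056 0.0206]
tray rim 1165 med [ 0.5716 -0.2973  0.0317] rect [ 565.2 -285.9] [200.3 202.8] 8.94 zq [0.0218 0.0317 0.0366]
stand base 1466 med [ 0.5965 -0.041   0.0148] rect [604.9 -41.9] [163.5 177.7] 89.11 zq [0.0089 0.0148 0.0186]
choke top 733 med [ 0.588  -0.0394  0.0997] rect [594.  -40.4] [79.2 55.4] 72.44 zq [0.0825 0.0997 0.1071]
reel 401 med [0.7721 0.1286 0.045 ] rect [772.1 128.6] [48.7 48.1] 0.28 zq [0.0409 0.045  0.049 ]
cup 230 med [0.3665 0.039  0.0367] rect [368.3  41.5] [56.6 58. ] 45.24 zq [0.027  0.0367 0.0421]
screwdriver 987 med [ 0.7936 -0.0864  0.0085] rect [785.2 -88.2] [ 55.1 178.3] 89.25 zq [0.0042 0.0085 0.0301]
{'intrinsics': array([[396.60951271,   0.        , 311.9212983 ],
       [  0.        , 396.60951271, 238.03505237],
       [  0.        ,   0.        ,   1.        ]]), 'rvec': array([-2.38168118, -1.61168416, -0.24847157]), 'tvec': array([-0.67584225, -0.03960633,  0.37972426])}
wrist centre [0.29429087 0.61861486 0.00077507] [ 1.42489445e-01  6.78382281e-01 -2.53492949e-04] [0.49576843 0.5392827  0.0024604 ]
```

View pics/wrist0.png

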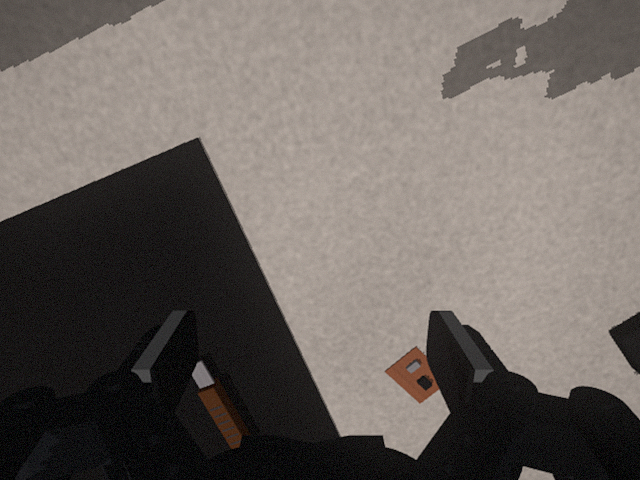

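The wrist picture shows only a brown look-alike at (220,400), between the fingers, and an orange board at (410,375). I need to bring the wrist camera over the real gauge.

```bash
python3 - <<'E'
from h import *
s=status.observe();c=calibration('wrist')
Rc=R.from_rotvec(np.ravel(c['rvec'])).as_matrix();t=np.ravel(c['tvec']);C=-Rc.T@t
q=s['tool_rot'];T=R.from_quat([q[1],q[2],q[3],q[0]]).as_matrix()
print('C',C,'tool',T.T@(C-s['ee_pos']));print('cam axes in tool (cols x,y,z)\n',(T.T@Rc.T).round(3))
# colour based gauge outline in top
z=np.load('top.npz');im=z['im'].astype(int);P=z['P']
for (u0,u1,v0,v1) in((175,210,225,297),(248,280,215,280)):
    m=im[v0:v1,u0:u1].min(-1)>80
    v,u=np.nonzero(m);r=cv2.minAreaRect(np.c_[u+u0,v+v0].astype(np.float32));print(r,m.sum())
c=calibration('top');print(c)
E
```

```text
C [0.17986634 0.65647608 0.37310746] tool [0.07700115 0.00145628 0.03092698]
cam axes in tool (cols x,y,z)
 [[-0.    -0.953 -0.303]
 [ 1.    -0.    -0.   ]
 [-0.    -0.303  0.953]]
((192.17721557617188, 260.65057373046875), (55.924259185791016, 11.176692962646484), 78.2317123413086) 595
((263.4705810546875, 247.3823699951172), (53.35783767700195, 8.00367546081543), 75.96376037597656) 355
{'intrinsics': array([[584.55751231,   0.        , 317.01252074],
       [  0.        , 584.55751231, 232.81817787],
       [  0.        ,   0.        ,   1.        ]]), 'rvec': array([ 2.1690096 , -2.16120051,  0.14281268]), 'tvec': array([0.06694014, 0.56119235, 1.22796019])}
```

Emit:
{"name": "servo_tool", "arguments": {"travel": [[0.6, -0.7, -0.2], [1.3, -1.5, -0.4], [2, -2.3, -0.6], [2.7, -3.1, -0.8], [3.4, -3.9, -1], [4.1, -4.6, -1.2], [4.7, -5.3, -1.4], [5.1, -5.7, -1.5], [5.1, -5.7, -1.5], [5.1, -5.7, -1.5]], "angular": [[0, 0, 5], [0, 0, 10], [0, 0, 15], [0, 0, 20], [0, 0, 25], [0, 0, 30], [0, 0, 34], [0, 0, 34], [0, 0, 34], [0, 0, 34]], "fingers": [1, 1, 1, 1, 1, 1, 1, 1, 1, 1]}}

```text
time: 1.4
ee_pos: [0.5054, 0.3423, 0.3296]
tool_rot: [-0.0, -0.106, 0.994, 0.0]
contact_force: [-0.6, 0.6, 0.6]
width: 0.0851
grip_force: 0.0
```

```bash
python3 - <<'E'
from h import *
s=status.observe();print(s['time'],s['ee_pos'],s['joints'])
im,d,P=cloud('wrist');np.savez('w1.npz',im=im,d=d,P=P);save('w1.png',im)
E
```

```text
1.4 [0.50537598 0.34225101 0.32958245] [-0.59348237  0.55163458 -0.12306509  1.70911075  0.08220403  0.88617046
  1.03340681]
```

View pics/w1.png

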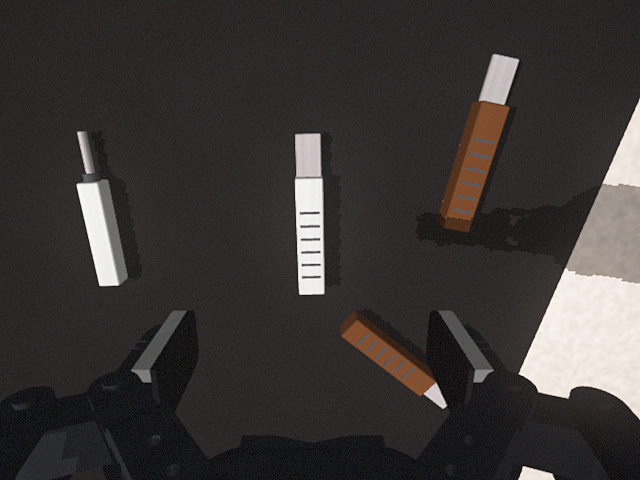

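The crop confirms the choice: the ruled aluminium gauge is at (311,235) with its blade up to (308,135). The pin gauge is at (100,232), and the brown look-alikes are at (475,165) and (395,360).

```bash
cat >> h.py <<'E'
def plane(pix,c,z):
    K=np.array(c["intrinsics"]);Rm=cv2.Rodrigues(np.array(c["rvec"],float))[0];t=np.ravel(c["tvec"])
    C=-Rm.T@t;pix=np.atleast_2d(pix).astype(float)
    r=np.c_[(pix-K[[0,1],[2,2]])/K[[0,1],[0,1]],np.ones(len(pix))]@Rm
    return C+r*((z-C[2])/r[:,2])[:,None]
def project(X,c):
    return cv2.projectPoints(np.atleast_2d(X).astype(float),np.array(c["rvec"],float),np.array(c["tvec"],float),np.array(c["intrinsics"]),None)[0][:,0]
E
python3 - <<'E'
from h import *
z=np.load('w1.npz');im=z['im'].astype(int);P=z['P'];c=calibration('wrist')
def blob(seed,th,zt):
    m=(im.min(-1)>th).astype(np.uint8);n,l=cv2.connectedComponents(m)
    k=(l==l[seed[1],seed[0]]);v,u=np.nonzero(k)
    W=plane(np.c_[u,v],c,zt)[:,:2]*1000
    r=cv2.minAreaRect(W.astype(np.float32));print(seed,th,k.sum(),np.round(r[0],1),np.round(r[1],1),round(r[2],2),'zdepth',np.median(P[k][:,2]).round(4))
    return W
for th in(100,150,200): blob((301,240),th,.021)
for th in(100,150,200): blob((101,240),th,.019)
print('profile',im[120:190:2,309].min(-1))
print(plane([[308,134],[308,178],[311,294]],c,.012)[:,:2],plane([[308,178],[311,294]],c,.021)[:,:2])
E
```

```text
(301, 240) 100 4221 [502.5 341.5] [120.2  20.2] 13.58 zdepth 0.0205
(301, 240) 150 284905 [551.8 361.9] [384.9 582. ] 12.14 zdepth 0.0031
(301, 240) 200 288375 [551.8 361.9] [384.9 582. ] 12.14 zdepth 0.0031
(101, 240) 100 3188 [547.5 195.1] [80.8 23. ] 14.92 zdepth 0.0183
(101, 240) 150 2158 [549.  191.9] [79.5 15.5] 14.97 zdepth 0.0187
(101, 240) 200 2010 [549.2 191.7] [78.5 14.6] 14.95 zdepth 0.0187
profile [ 42  41  48  39  42  49  21 183 204 202 201 202 201 201 198 200 198 203
 197 198 201 202 195 196 197 198 198 197 168 168 235 238 238 239 238]
[[0.44514719 0.32807248]
 [0.47531903 0.33452531]
 [0.56502907 0.35614868]] [[0.47390809 0.33429614]
 [0.56080334 0.35524103]]
```

Emit:
{"name": "servo_tool", "arguments": {"travel": [[0.43, 0.09, -0.6], [0.43, 0.09, -1.2], [0.43, 0.09, -1.8], [0.43, 0.09, -2.4], [0.43, 0.09, -2.8], [0.43, 0.09, -2.98], [0.43, 0.09, -2.98], [0.43, 0.09, -2.98], [0.43, 0.09, -2.98], [0.43, 0.09, -2.98], [0.43, 0.09, -2.98], [0.43, 0.09, -2.98], [0.43, 0.09, -2.98], [0.43, 0.09, -2.98]], "angular": [[0, 0, 1.4], [0, 0, 1.4], [0, 0, 1.4], [0, 0, 1.4], [0, 0, 1.4], [0, 0, 1.4], [0, 0, 1.4], [0, 0, 1.4], [0, 0, 1.4], [0, 0, 1.4], [0, 0, 1.4], [0, 0, 1.4], [0, 0, 1.4], [0, 0, 1.4]], "fingers": [1, 1, 1, 1, 1, 1, 1, -1, -1, -1, -1, -1, -1, -1]}}

```text
time: 3.2
ee_pos: [0.5276, 0.3462, 0.1813]
tool_rot: [0.0, -0.118, 0.993, 0.0]
contact_force: [-1.0, -1.2, 5.4]
width: 0.0181
grip_force: 59.5
```

Emit:
{"name": "servo_tool", "arguments": {"travel": [[0, 0, 0.3], [0, 0, 0.9], [0, 0, 1.7], [0.2, -0.5, 2.4], [0.5, -1.2, 3], [0.8, -2, 3.5], [1.1, -2.8, 4], [1.4, -3.6, 4], [1.8, -4.4, 4], [2.1, -5.2, 4], [2.4, -5.9, 4], [2.6, -6.3, 4], [2.6, -6.4, 4], [2.6, -6.4, 4], [2.6, -6.4, 4]], "angular": [[0, 0, 0], [0, 0, 0], [0, 0, 0], [0, 0, -3], [0, 0, -7], [0, 0, -11], [0, 0, -15], [0, 0, -19], [0, 0, -23], [0, 0, -27], [0, 0, -30], [0, 0, -31], [0, 0, -31], [0, 0, -31], [0, 0, -31]], "fingers": [-1, -1, -1, -1, -1, -1, -1, -1, -1, -1, -1, -1, -1, -1, -1]}}

```text
time: 5.08
ee_pos: [0.657, 0.028, 0.3808]
tool_rot: [-0.0, 0.15, 0.989, 0.0]
contact_force: [-0.4, 0.6, -2.2]
width: 0.0182
grip_force: 58.8
```

```bash
python3 - <<'E'
from h import *
s=status.observe();print(s)
im,d,P=cloud('wrist');c=calibration('wrist');np.savez('w2.npz',im=im,d=d,P=P,**c);save('w2.png',im)
E
```

```text
{'time': 5.075, 'joints': array([-0.13075774,  0.56819551,  0.02876228,  1.52067185, -0.01904879,
        1.05321797,  1.17239099]), 'joint_velocities': array([ 0.00061496,  0.00184893,  0.00457754, -0.00193479,  0.00209368,
       -0.0005918 , -0.00024184]), 'joint_torque': array([ 6.88307192e-01, -7.56158066e+01,  2.60577299e+00, -2.79137331e+01,
        4.72301210e-02,  2.66061706e-02,  5.35816303e-03]), 'ee_pos': array([0.65696838, 0.02802692, 0.38076408]), 'tool_rot': array([-2.46835945e-04,  1.50091602e-01,  9.88671941e-01,  4.92269617e-04]), 'contact_force': array([-0.43956602,  0.56086578, -2.15023447]), 'torque': array([-7.24533982e-05, -7.50447339e-03,  2.99160564e-02]), 'grip_force': 58.76367688179016, 'width': 0.018215172979990337}
```

View pics/w2.png

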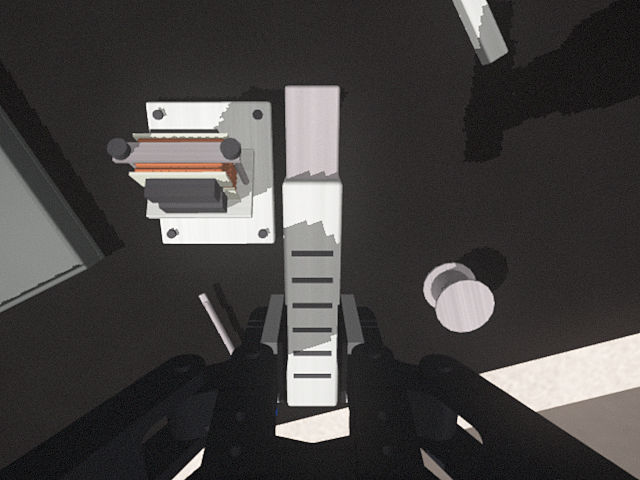

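The gauge sits straight in the grip, centred on column 312. The stand's base plate has corners near (147,103), (271,101), (274,243) and (163,244), and the dark core's front is around (147–227, 180–212).

```bash
cat > ch.py <<'E'
from h import *
def axes(yaw):
    x=np.array([np.cos(yaw)*np.cos(np.pi/6),np.sin(yaw)*np.cos(np.pi/6),.5]);y=np.array([-np.sin(yaw),np.cos(yaw),0]);return np.c_[x,y,np.cross(x,y)]
E
python3 - <<'E'
from ch import *
z=np.load('w2.npz');im=z['im'];g=im.astype(int);P=z['P'];c={k:z[k] for k in('intrinsics','rvec','tvec')}
# edges of the base plate: subpixel by threshold along scan lines, fitted lines
br=cv2.GaussianBlur(im.min(-1).astype(np.float32),(3,3),0)
def edge(line,lo,hi,vert,rev):
    a=br[line,lo:hi] if vert else br[lo:hi,line]
    m=a>70
    i=np.argmax(m) if not rev else len(a)-1-np.argmax(m[::-1])
    return (i+lo,line) if vert else (line,i+lo)
L=[edge(r,130,175,True,False) for r in list(range(106,130))+list(range(222,242))]
Rt=[edge(r,255,282,True,True) for r in range(106,240,2)]
T=[edge(q,90,115,False,False) for q in range(165,215,2)]
B=[edge(q,230,255,False,True) for q in range(180,262,2)]
W=[plane(np.array(k)+0.0,c,.015)[:,:2]*1000 for k in(L,Rt,T,B)]
fits=[]
for n,w in zip('LRTB',W):
    f=cv2.fitLine(w.astype(np.float32),cv2.DIST_HUBER,0,.01,.01).ravel();
    if f[0]<0 and n in'LR' or (f[1]<0 and n in 'TB'):f[:2]*=-1
    fits.append(f);print(n,f.round(3),np.degrees(np.arctan2(f[1],f[0])).round(2))
yaw=np.mean([np.arctan2(fits[0][1],fits[0][0]),np.arctan2(fits[1][1],fits[1][0]),np.arctan2(fits[2][1],fits[2][0])-np.pi/2,np.arctan2(fits[3][1],fits[3][0])-np.pi/2])
ex=np.array([np.cos(yaw),np.sin(yaw)]);ey=np.array([-ex[1],ex[0]])
l,r,t,b=[w.mean(0) for w in W]
print('size y',(l-r)@ey,'x',(t-b)@ex);o=ex*((t+b)/2@ex)+ey*((l+r)/2@ey);print('yaw',np.degrees(yaw),'stand',o)
M=np.r_[o/1000,.003]+np.r_[ex*.008,.085];print('mouth',M)
A=axes(yaw)
pts=np.array([[x,y,zz] for x,zz in((0,3.25),(0,19.25),(-46,19.25),(0,-3.25),(0,-19.25)) for y in(22,-22)])/1000
pr=project(M+pts@A.T,c);print(np.c_[pts*1000,pr].round(1))
big=cv2.resize(im[85:260,100:300],None,fx=4,fy=3.4,interpolation=cv2.INTER_CUBIC)
for p in pr: cv2.circle(big,(int((p[0]-100)*4),int((p[1]-85)*3.4)),4,(0,255,0),1)
save('ov.png',big[:600]);np.savez('choke.npz',M=M,yaw=yaw)
E
```

```text
L [ 9.56000e-01 -2.95000e-01  5.95284e+02 -9.08050e+01] -17.15
R [ 9.5600e-01 -2.9500e-01  6.1727e+02  7.5610e+00] -17.16
T [ 2.97000e-01  9.55000e-01  5.46001e+02 -4.13930e+01] 72.7
B [ 2.98000e-01  9.55000e-01  6.67585e+02 -5.56100e+01] 72.68
size y -100.49187949706511 x -120.17101115492389
yaw -17.229317 stand [608.60855548 -42.37261435]
mouth [ 0.61624957 -0.04474219  0.088     ]
[[  0.   22.    3.2 220.3 203.3]
 [  0.  -22.    3.2 154.3 203.4]
 [  0.   22.   19.2 214.6 195.6]
 [  0.  -22.   19.2 144.4 195.7]
 [-46.   22.   19.2 218.2 128.4]
 [-46.  -22.   19.2 150.7 128.5]
 [  0.   22.   -3.2 222.5 206.2]
 [  0.  -22.   -3.2 158.  206.3]
 [  0.   22.  -19.2 227.3 212.7]
 [  0.  -22.  -19.2 166.4 212.8]]
```

View pics/ov.png

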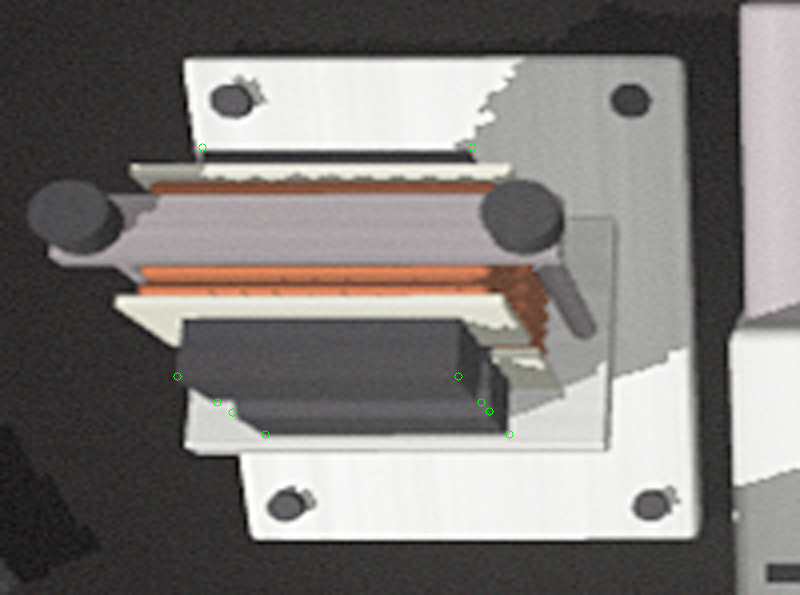

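The base plate measures 100.5 x 120.2 mm and the projected core corners fit the picture, so the choke pose is good. Next I'll measure the held gauge in the same camera, so calibration offsets cancel.

```bash
python3 - <<'E'
from ch import *
z=np.load('w2.npz');im=z['im'];P=z['P'];d=z['d'];c={k:z[k] for k in('intrinsics','rvec','tvec')}
s=status.observe();q=s['tool_rot'];T=R.from_quat([q[1],q[2],q[3],q[0]]).as_matrix();e=s['ee_pos']
Q=(P-e)@T
for n,(u0,u1,v0,v1) in dict(blade=(292,333,92,172),handle=(292,333,190,240),rear=(292,333,380,402)).items():
    q=Q[v0:v1,u0:u1].reshape(-1,3);print(n,np.median(q,0).round(4),q[:,2].std().round(4),np.polyfit(q[:,0],q[:,2],1).round(4))
br=im.min(-1).astype(int)
def cols(r): m=np.nonzero(br[r,270:355]>75)[0];return m[0]+270,m[-1]+270
print('blade cols',[cols(r) for r in(92,110,140,165)],'handle',[cols(r) for r in(190,210,230,250,280)])
print('tip col profile',br[76:96,312],'shoulder',br[172:192,312],'rear',br[396:414,312])
C=-cv2.Rodrigues(c['rvec'])[0].T@c['tvec']
def tool(pix,zt):
    K=c['intrinsics'];r=np.r_[(np.array(pix)-K[[0,1],[2,2]])/K[0,0],1]@cv2.Rodrigues(c['rvec'])[0]@T;o=(C-e)@T;return (o+r*(zt-o[2])/r[2])[:2]
for r in(92,165): a,b=cols(r);print('blade',tool((a-.5,r),.1675),tool((b+.5,r),.1675))
for r in(190,280): a,b=cols(r);print('handle',tool((a-.5,r),.1603),tool((b+.5,r),.1603))
print('tip',tool((312,85.5),.1675),'rear',tool((312,405),.1603))
E
```

```text
blade [0.071  0.0016 0.1677] 0.0079 [-0.0514  0.1709]
handle [0.0442 0.0016 0.1605] 0.0064 [-0.3771  0.1769]
rear [-0.0267  0.0016  0.1606] 0.0075 [-1.0048  0.1337]
blade cols [(np.int64(285), np.int64(339)), (np.int64(270), np.int64(339)), (np.int64(270), np.int64(338)), (np.int64(270), np.int64(338))] handle [(np.int64(270), np.int64(342)), (np.int64(270), np.int64(341)), (np.int64(270), np.int64(341)), (np.int64(284), np.int64(340)), (np.int64(284), np.int64(340))]
tip col profile [ 43  50  45  39  48  49  49  47  38  98 146 179 201 203 206 207 204 208
 197 201] shoulder [204 206 189 148 127 129 121 114 110 135 174 204 220 233 241 239 240 241
 239 238] rear [234 233 231 234 234 233 232 234 240 211  97  35  48  48  50  49  53  49]
blade [ 0.08305146 -0.00746802] [0.08304439 0.01031985]
blade [ 0.05965122 -0.0130864 ] [0.05964115 0.01046176]
handle [ 0.05239337 -0.01259168] [0.05238281 0.01146304]
handle [ 0.02019288 -0.00869016] [0.02018313 0.0114934 ]
tip [0.08501351 0.00142649] rear [-0.03342294  0.00138297]
```

Emit:
{"name": "servo_tool", "arguments": {"travel": [[0, 0, 0], [0, 0, 0], [0, 0, 0], [0, 0, 0], [0, -0.4, -0.4], [-0.1, -0.8, -0.8], [-0.3, -1.2, -1.2], [-0.5, -1.5, -1.6], [-0.61, -1.55, -1.82], [-0.61, -1.55, -1.82], [-0.61, -1.55, -1.82], [-0.61, -1.55, -1.82]], "angular": [[-2.2, -7.2, 0], [-4.4, -14.3, 0], [-6.6, -21.5, 0], [-8.87, -28.66, 0], [-8.87, -28.66, 0], [-8.87, -28.66, 0], [-8.87, -28.66, 0], [-8.87, -28.66, 0], [-8.87, -28.66, 0], [-8.87, -28.66, 0], [-8.87, -28.66, 0], [-8.87, -28.66, 0]], "fingers": [-1, -1, -1, -1, -1, -1, -1, -1, -1, -1, -1, -1]}}

```text
time: 6.62
ee_pos: [0.627, -0.0508, 0.2899]
tool_rot: [0.256, 0.146, 0.955, -0.038]
contact_force: [0.4, -0.0, -1.2]
width: 0.0186
grip_force: 59.2
```

```bash
cat > chk.py <<'E'
import sys
from ch import *
n=sys.argv[1]
s=status.observe();im,d,P=cloud('wrist');c=calibration('wrist');np.savez(n+'.npz',im=im,d=d,P=P,**c)
k=np.load('choke.npz');A=axes(float(k['yaw']));M=np.array([.6158,-.0461,.088])
q=s['tool_rot'];T=R.from_quat([q[1],q[2],q[3],q[0]]).as_matrix()
print('t',s['time'],'F',s['contact_force'].round(1),'w',s['width'])
print('rel rot (deg)',np.degrees(R.from_matrix(A.T@T@np.diag([-1,1,-1])).as_rotvec()).round(2))
tip=s['ee_pos']+T@[.0855,0,.1693];print('tip in choke mm',((tip-M)@A*1000).round(2))
print('tcp',s['ee_pos'])
if len(sys.argv)>2:
    # cam-based pixels of choke box (using uncorrected M as camera sees)
    Mc=M+np.array([.297,.955,0])*.00145
    pts=np.array([[0,22,19.25],[0,-22,19.25],[0,22,5.5],[0,-22,5.5]])/1000
    pr=project(Mc+pts@A.T,c);print(pr.round(1))
    im=im.copy()
    for p in pr:
        if 0<p[0]<640 and 0<p[1]<480: cv2.circle(im,(int(p[0]),int(p[1])),4,(0,255,0),1)
    save(n+'.png',im)
E
python3 chk.py w3 1
```

```text
t 6.625 F [ 0.4 -0.  -1.2] w 0.018597749394078773
rel rot (deg) [ 0.05 -0.02 -0.17]
tip in choke mm [25.98 -0.71 -0.48]
tcp [ 0.62700867 -0.0507534   0.2899387 ]
[[400.3 -28.6]
 [229.5 -28. ]
 [390.2 -12.7]
 [238.8 -12.1]]
```

View pics/w3.png

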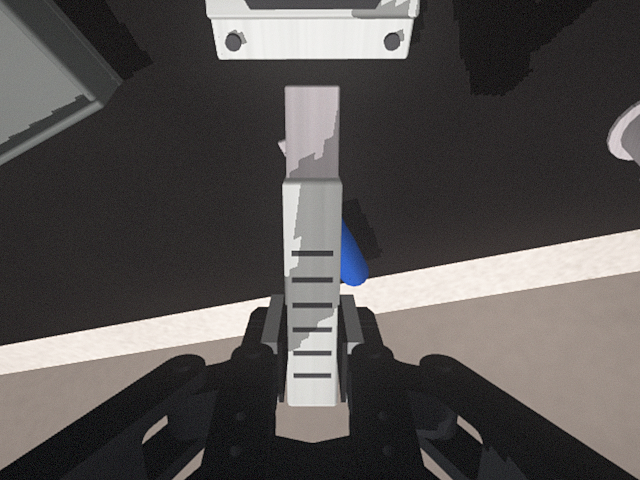

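```bash
python3 - <<'E'
from ch import *
z=np.load('w3.npz');c={k:z[k] for k in('intrinsics','rvec','tvec')};br=z['im'].min(-1).astype(int)
y=np.radians(-17.23);ex=np.array([np.cos(y),np.sin(y)]);ey=np.array([-ex[1],ex[0]]);o=np.array([.6086,-.0424])
for a,b in((60,50),(60,-50),(60,0)): print(project(np.r_[o+ex*a/1000+ey*b/1000,.015],c))
print(br[50:66,312],br[50,205:225],br[50,402:420])
print('lat choke core bottom',br[2,205:235],br[2,400:425])
E
```

```text
[[408.43348956  59.81248315]]
[[217.90814289  60.4966991 ]]
[[313.16511     60.15461161]]
[236 235 236 236 235 236 237 241 205  97  43  62  55  58  61  57] [ 53  48  48  42  52  52  54  52  52  45  34 159 231 236 236 233 228 231
 227 229] [228 228 232 233 222 194 131  39  49  47  47  49  50  48  47  48  50  47]
lat choke core bottom [128 190 219 213 215 213 211 211 212 210 212 212 213 210 216 213 210 214
 208 214 211 215 213 212 217 213 212 209 211 211] [221 226 209 171 150 152 156 153 154 146 194 224 220 219 220 220 228 190
 156 113  27  25  34  37  35]
```

Emit:
{"name": "servo_tool", "arguments": {"travel": [[-0.003, 0.016, 0.013], [-0.003, 0.016, 0.013], [-0.086, 0.042, -0.037], [-0.169, 0.067, -0.087], [-0.251, 0.093, -0.137], [-0.334, 0.118, -0.187], [-0.417, 0.144, -0.237], [-0.5, 0.169, -0.287], [-0.5, 0.169, -0.287], [-0.5, 0.169, -0.287], [-0.5, 0.169, -0.287]], "angular": [[0, 0, 0], [0, 0, 0], [0, 0, 0], [0, 0, 0], [0, 0, 0], [0, 0, 0], [0, 0, 0], [0, 0, 0], [0, 0, 0], [0, 0, 0], [0, 0, 0]], "fingers": [-1, -1, -1, -1, -1, -1, -1, -1, -1, -1, -1]}}

```text
time: 8.05
ee_pos: [0.6021, -0.0429, 0.2755]
tool_rot: [0.256, 0.146, 0.955, -0.038]
contact_force: [-0.8, 0.7, -1.0]
width: 0.0185
grip_force: 59.1
```

```bash
python3 chk.py w4 1
```

```text
t 8.05 F [-0.8  0.7 -1. ] w 0.01847118579120051
rel rot (deg) [ 0.02 -0.02 -0.2 ]
tip in choke mm [-3.85 -0.7   0.08]
tcp [ 0.60206436 -0.04293773  0.27550709]
[[392.7  94.9]
 [236.6  95.6]
 [384.2  96.7]
 [244.5  97.3]]
```

View pics/w4.png

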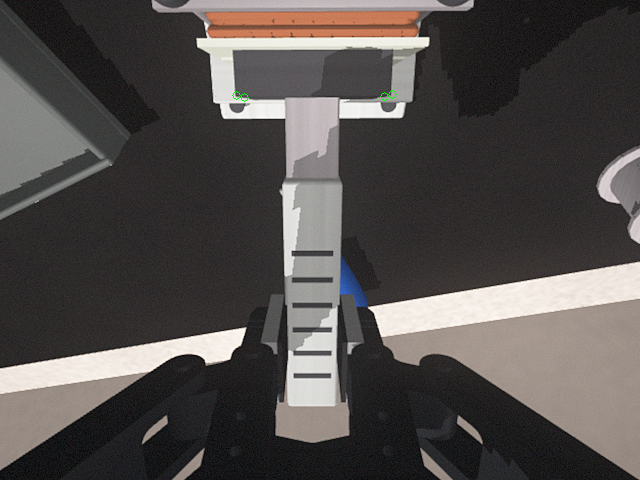

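The blade tip is centred in the flare: core columns 235–391 (middle 313), blade at 312, no contact force. I'll advance gently with a 0.6 mm lateral correction.

Emit:
{"name": "servo_tool", "arguments": {"travel": [[0.003, 0.012, 0], [-0.04, -0.002, -0.026], [-0.083, 0.038, -0.052], [-0.127, 0.051, -0.079], [-0.17, 0.065, -0.105], [-0.214, 0.079, -0.131], [-0.257, 0.092, -0.157], [-0.301, 0.106, -0.184], [-0.344, 0.119, -0.21], [-0.344, 0.119, -0.21]], "angular": [[0, 0, 0], [0, 0, 0], [0, 0, 0], [0, 0, 0], [0, 0, 0], [0, 0, 0], [0, 0, 0], [0, 0, 0], [0, 0, 0], [0, 0, 0]], "fingers": [-1, -1, -1, -1, -1, -1, -1, -1, -1, -1]}}

```text
time: 9.35
ee_pos: [0.5846, -0.0368, 0.2648]
tool_rot: [0.256, 0.146, 0.955, -0.038]
contact_force: [-0.3, -0.1, -1.6]
width: 0.0182
grip_force: 59.1
```

```bash
python3 chk.py w5
```

```text
t 9.35 F [-0.3 -0.1 -1.6] w 0.018221571343813345
rel rot (deg) [ 0.02  0.01 -0.18]
tip in choke mm [-25.29  -0.04   0.08]
tcp [ 0.58463514 -0.03682874  0.26479215]
```

Emit:
{"name": "servo_tool", "arguments": {"travel": [[-0.017, 0.005, -0.01], [-0.033, 0.01, -0.02], [-0.05, 0.015, -0.03], [-0.058, 0.018, -0.035], [-0.058, 0.018, -0.035]], "angular": [[0, 0, 0], [0, 0, 0], [0, 0, 0], [0, 0, 0], [0, 0, 0]], "fingers": [-1, -1, -1, -1, -1]}}

```text
time: 10.02
ee_pos: [0.5817, -0.0361, 0.2631]
tool_rot: [0.256, 0.146, 0.955, -0.038]
contact_force: [0.5, 0.3, -0.9]
width: 0.0183
grip_force: 59.1
```

Emit:
{"name": "servo_tool", "arguments": {"travel": [[-0.008, 0.003, -0.005], [-0.017, 0.005, -0.01], [-0.017, 0.005, -0.01]], "angular": [[0, 0, 0], [0, 0, 0], [0, 0, 0]], "fingers": [-1, -1, -1]}}

```text
time: 10.4
ee_pos: [0.5809, -0.0358, 0.2626]
tool_rot: [0.256, 0.146, 0.955, -0.038]
contact_force: [-0.6, -0.4, -1.6]
width: 0.0186
grip_force: 59.2
```

Emit:
{"name": "servo_tool", "arguments": {"travel": [[-0.008, 0.003, -0.005], [-0.008, 0.003, -0.005]], "angular": [[0, 0, 0], [0, 0, 0]], "fingers": [-1, -1]}}

```text
time: 10.65
ee_pos: [0.5807, -0.0357, 0.2625]
tool_rot: [0.256, 0.146, 0.955, -0.038]
contact_force: [1.7, 0.3, -0.3]
width: 0.0184
grip_force: 59.1
```

Emit:
{"name": "servo_tool", "arguments": {"travel": [[-0.008, 0.003, -0.005], [-0.008, 0.003, -0.005]], "angular": [[0, 0, 0], [0, 0, 0]], "fingers": [-1, -1]}}

```text
time: 10.9
ee_pos: [0.5805, -0.0357, 0.2625]
tool_rot: [0.257, 0.146, 0.955, -0.038]
contact_force: [3.5, -2.1, 0.8]
width: 0.0181
grip_force: 59.1
```

The shoulder has made contact at about 5 N along the gap axis. Holding here for over a second.

Emit:
{"name": "servo_tool", "arguments": {"travel": [[-0.004, 0.001, -0.002], [-0.004, 0.001, -0.002], [-0.004, 0.001, -0.002], [-0.004, 0.001, -0.002], [-0.004, 0.001, -0.002], [-0.004, 0.001, -0.002], [-0.004, 0.001, -0.002], [-0.004, 0.001, -0.002], [-0.004, 0.001, -0.002], [-0.004, 0.001, -0.002], [-0.004, 0.001, -0.002], [-0.004, 0.001, -0.002], [-0.004, 0.001, -0.002], [-0.004, 0.001, -0.002]], "angular": [[0, 0, 0], [0, 0, 0], [0, 0, 0], [0, 0, 0], [0, 0, 0], [0, 0, 0], [0, 0, 0], [0, 0, 0], [0, 0, 0], [0, 0, 0], [0, 0, 0], [0, 0, 0], [0, 0, 0], [0, 0, 0]], "fingers": [-1, -1, -1, -1, -1, -1, -1, -1, -1, -1, -1, -1, -1, -1]}}

```text
time: 12.65
ee_pos: [0.5805, -0.0357, 0.2624]
tool_rot: [0.257, 0.146, 0.955, -0.038]
contact_force: [5.5, -1.5, 1.5]
width: 0.018
grip_force: 59.1
```

```bash
python3 chk.py w6; python3 - <<'E'
import numpy as np
z=np.load('w6.npz');b=z['im'].min(-1).astype(int)
print(b[165:200,300],b[165:200,260],b[240,255:300])
E
```

```text
t 12.65 F [ 5.5 -1.5  1.5] w 0.018016669154739477
rel rot (deg) [ 0.01 -0.08 -0.21]
tip in choke mm [-29.93  -0.16   0.07]
tcp [ 0.58047083 -0.03565848  0.26244904]
[ 61  59  64  64  59  65  65  63  63  57  62  60  68  62  65  64  57  65
  59  65  67  52 104 158 168 162 160 162 166 160 161 160 162 161 162] [82 87 85 85 82 80 86 90 83 83 83 81 84 85 85 89 81 83 83 84 82 81 77 48
 51 51 48 52 47 51 46 48 49 47 54] [ 48  48  52  45  47  46  44  36  46  50  47  53  53  51  50  46  46  48
  45  44  52  49  53  51  51  54  47  29 138 213 224 221 222 220 222 222
 222 222 224 225 225 232 193 156 158]
```

The gauge is home: tip estimated 29.9 mm deep, shoulder at the core edge in the image, about 7 N. It has been held 1.75 s, so now I'll draw it out.

Emit:
{"name": "servo_tool", "arguments": {"travel": [[0.03, -0.01, 0.02], [0.11, -0.034, 0.067], [0.22, -0.068, 0.133], [0.33, -0.102, 0.2], [0.45, -0.139, 0.272], [0.58, -0.18, 0.35], [0.72, -0.223, 0.435], [0.86, -0.266, 0.52], [0.99, -0.306, 0.6], [1, -0.31, 1.2], [1, -0.31, 1.9], [1, -0.31, 2.6], [1, -0.5, 3], [1, -0.8, 3], [1, -1.1, 3], [1, -1.4, 3], [1, -1.5, 3], [1, -1.5, 3]], "angular": [[0, 0, 0], [0, 0, 0], [0, 0, 0], [0, 0, 0], [0, 0, 0], [0, 0, 0], [0, 0, 0], [0, 0, 0], [0, 0, 0], [0, 0, 0], [0, 0, 0], [0, 0, 0], [2.2, 7.2, 0], [4.4, 14.3, 0], [6.6, 21.5, 0], [8.87, 28.66, 0], [8.87, 28.66, 0], [8.87, 28.66, 0]], "fingers": [-1, -1, -1, -1, -1, -1, -1, -1, -1, -1, -1, -1, -1, -1, -1, -1, -1, -1]}}

```text
time: 14.95
ee_pos: [0.6297, -0.1102, 0.4115]
tool_rot: [0.001, 0.151, 0.988, -0.0]
contact_force: [-0.5, -0.2, -0.8]
width: 0.0183
grip_force: 59.2
```

```bash
python3 - <<'E'
from h import *
s=status.observe();print(s['ee_pos'],s['tool_rot'])
q=s['tool_rot'];T=R.from_quat([q[1],q[2],q[3],q[0]]).as_matrix();print(T.round(4))
im,d,P=cloud('top');c=calibration('top');save('top2.png',im)
# tray: depth-based floor/rim
from m import obj
z=np.load('top.npz');obj(z['P'],415,545,170,295,.024,.045,'rim')
tr=plane([[427,195],[517,182],[534,270],[441,284]],c,.033)[:,:2];print(tr,tr.mean(0))
E
```

```text
[ 0.62974026 -0.11015975  0.41147213] [ 9.19857452e-04  1.51304903e-01  9.88486712e-01 -2.89046584e-05]
[[-9.542e-01  2.991e-01  1.800e-03]
 [ 2.991e-01  9.542e-01 -3.000e-04]
 [-1.800e-03  2.000e-04 -1.000e+00]]
rim 1043 med [ 0.5695 -0.2916  0.0322] rect [ 565.2 -285.9] [200.3 202.8] 8.94 zq [0.0256 0.0322 0.0367]
[[ 0.64505869 -0.1705892 ]
 [ 0.67497835 -0.36873235]
 [ 0.48243806 -0.39809902]
 [ 0.45175989 -0.19682926]] [ 0.56355875 -0.28356246]
```

Emit:
{"name": "servo_tool", "arguments": {"travel": [[-0.1, -0.7, 0], [-0.2, -1.4, -0.3], [-0.3, -2.1, -0.7], [-0.4, -2.8, -1.2], [-0.5, -3.5, -1.7], [-0.6, -4.1, -2.3], [-0.65, -4.33, -2.9], [-0.65, -4.33, -3.4], [-0.65, -4.33, -3.8], [-0.65, -4.33, -4.1], [-0.65, -4.33, -4.25], [-0.65, -4.33, -4.25], [-0.65, -4.33, -4.25]], "angular": [[0, 0, 4], [0, 0, 8], [0, 0, 12], [0, 0, 16], [0, 0, 20], [0, 0, 24], [0, 0, 26.4], [0, 0, 26.4], [0, 0, 26.4], [0, 0, 26.4], [0, 0, 26.4], [0, 0, 26.4], [0, 0, 26.4]], "fingers": [-1, -1, -1, -1, -1, -1, -1, -1, -1, -1, -1, -1, -1]}}

```text
time: 16.62
ee_pos: [0.5978, -0.3269, 0.2003]
tool_rot: [0.001, -0.078, 0.997, -0.0]
contact_force: [0.8, 0.3, -1.1]
width: 0.0179
grip_force: 59.2
```

Emit:
{"name": "servo_tool", "arguments": {"travel": [[0, 0, -0.08], [0, 0, -0.16], [0, 0, -0.22], [0, 0, -0.25], [0, 0, -0.27], [0, 0, -0.27], [0, 0, -0.27]], "angular": [[0, 0, 0], [0, 0, 0], [0, 0, 0], [0, 0, 0], [0, 0, 0], [0, 0, 0], [0, 0, 0]], "fingers": [-1, -1, -1, -1, -1, -1, -1]}}

```text
time: 17.5
ee_pos: [0.5974, -0.3269, 0.1863]
tool_rot: [-0.0, -0.078, 0.997, -0.0]
contact_force: [-2.8, 1.8, 5.7]
width: 0.0183
grip_force: 59.9
```

Emit:
{"name": "servo_tool", "arguments": {"travel": [[0, 0, 0], [0, 0, 0], [0, 0, 0], [0, 0, 0], [0, 0, 0.4], [0, 0, 1.1], [0, 0, 1.9], [0, 0.2, 2.7], [-0.1, 1.1, 3.4], [-0.2, 2.2, 3.4], [-0.3, 3.3, 3.4], [-0.4, 4.4, 3.4], [-0.5, 5.5, 3.4], [-0.6, 6.6, 3.4], [-0.7, 7.7, 3.4], [-0.8, 8.8, 3.4], [-0.9, 9.8, 3.2], [-0.96, 10.35, 3], [-0.96, 10.35, 2.5], [-0.96, 10.35, 2.5]], "angular": [[0, 0, 0], [0, 0, 0], [0, 0, 0], [0, 0, 0], [0, 0, 0], [0, 0, 0], [0, 0, 0], [0, 0, 0], [0, 0, 1], [0, 0, 2], [0, 0, 3], [0, 0, 4], [0, 0, 5], [0, 0, 6], [0, 0, 6], [0, 0, 6], [0, 0, 6], [0, 0, 6], [0, 0, 6], [0, 0, 6]], "fingers": [0.05, 0.05, 0.05, 0.05, 0.05, 0.05, 0.05, 0.05, 0.05, 0.05, 0.05, 0.05, 0.05, 0.05, 0.05, 0.3, 0.3, 0.3, 0.3, 0.3]}}

```text
time: 20.0
ee_pos: [0.5489, 0.1906, 0.3108]
tool_rot: [-0.001, -0.131, 0.991, -0.0]
contact_force: [-0.6, -0.3, 0.1]
width: 0.0553
grip_force: 0.0
```

```bash
python3 - <<'E'
from h import *
s=status.observe();q=s['tool_rot'];print(s['time'],s['ee_pos'],'yaw',np.degrees(2*np.arctan2(q[2],q[1]))-180,s['width'],s['joints'].round(2))
im,d,P=cloud('wrist');c=calibration('wrist')
m=(im.min(-1)>150).astype(np.uint8);n,l,st,ce=cv2.connectedComponentsWithStats(m)
for i in range(1,n):
    if st[i,4]>300:
        v,u=np.nonzero(l==i);W=plane(np.c_[u,v],c,.019)[:,:2]*1000;r=cv2.minAreaRect(W.astype(np.float32));print(ce[i].round(0),st[i],np.round(r[0],1),np.round(r[1],1),round(r[2],2))
im2,_,_=cloud('top');a=cv2.resize(im2[165:300,410:550],(560,540));save('v1.png',np.hstack([a,cv2.resize(im[:300,200:420],(240,540))]))
E
```

```text
20.0 [0.54887856 0.19061572 0.31082971] yaw 15.037506085725369 0.055271357347029496 [ 0.05  0.62 -0.74  1.79  0.51  0.93  0.92]
[311. 212.] [ 299  116   25  168 3307] [533.3 186.4] [114.7  16.4] 15.14
[ 24. 224.] [   0  146   73  176 7182] [611.6   7.7] [129.8  46.6] 1.58
[214. 330.] [196 299  37  64 871] [644.  139.7] [14.9 57.6] 85.81
[410. 330.] [391 299  38  64 872] [605.8 283.1] [57.9 14.8] 34.64
[630. 415.] [615 401  25  28 419] [633.7 481. ] [21.7 17.7] 61.37
[154. 464.] [130 440  40  40 965] [780.9 109.6] [42.2 34.3] 14.45
```

View pics/v1.png

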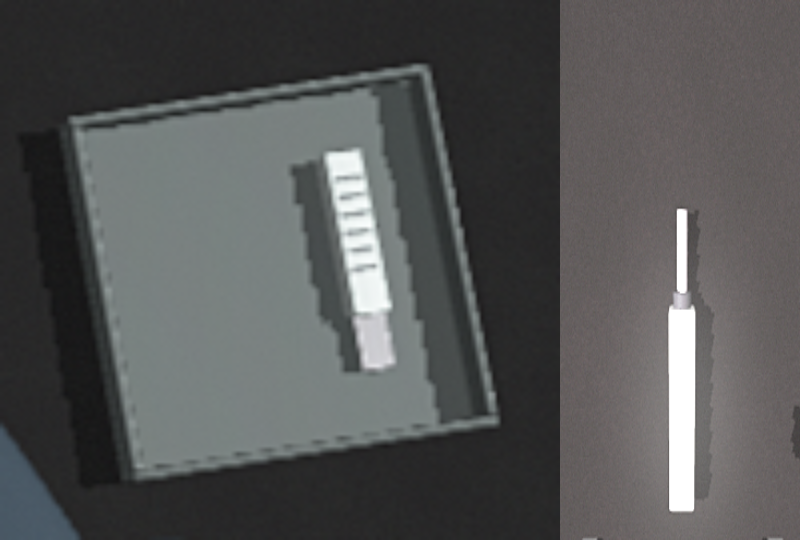

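The gauge lies flat in the tray, in the right part of the inset. The pin gauge is straight below the gripper, so I'll grasp it.

Emit:
{"name": "servo_tool", "arguments": {"travel": [[0.03, -0.02, -0.6], [0.03, -0.02, -1.2], [0.03, -0.02, -1.8], [0.03, -0.02, -2.3], [0.03, -0.02, -2.55], [0.03, -0.02, -2.62], [0.03, -0.02, -2.62], [0.03, -0.02, -2.62], [0.03, -0.02, -2.62], [0.03, -0.02, -2.62], [0.03, -0.02, -2.62], [0.03, -0.02, -2.62]], "angular": [[0, 0, 0], [0, 0, 0], [0, 0, 0], [0, 0, 0], [0, 0, 0], [0, 0, 0], [0, 0, 0], [0, 0, 0], [0, 0, 0], [0, 0, 0], [0, 0, 0], [0, 0, 0]], "fingers": [0.3, 0.3, 0.3, 0.3, 0.3, 0.3, 0.3, -1, -1, -1, -1, -1]}}

```text
time: 21.6
ee_pos: [0.5511, 0.1897, 0.1808]
tool_rot: [0.001, -0.13, 0.991, -0.0]
contact_force: [-1.7, -0.3, 5.1]
width: 0.0139
grip_force: 59.0
```

Emit:
{"name": "servo_tool", "arguments": {"travel": [[0, 0, 0.3], [0, 0, 0.9], [0, 0, 1.7], [0, 0, 2.5], [0, -0.3, 3.2], [0.1, -1.1, 3.6], [0.2, -2.1, 3.6], [0.3, -3.2, 3.6], [0.4, -4.3, 3.6], [0.5, -5.4, 3.6], [0.5, -6.5, 3.6], [0.6, -7.5, 3.6], [0.63, -8.3, 3.2], [0.63, -8.54, 2.5], [0.63, -8.54, 1.8], [0.63, -8.54, 1.1], [0.63, -8.54, 0.6], [0.63, -8.54, 0.4], [0.63, -8.54, 0.4], [0.63, -8.54, 0.4]], "angular": [[0, 0, 0], [0, 0, 0], [0, 0, 0], [0, 0, 0], [0, 0, 0], [0, 0, -1], [0, 0, -2], [0, 0, -3], [0, 0, -4], [0, 0, -5], [0, 0, -6], [0, 0, -6], [0, 0, -6], [0, 0, -6], [0, 0, -6], [0, 0, -6], [0, 0, -6], [0, 0, -6], [0, 0, -6], [0, 0, -6]], "fingers": [-1, -1, -1, -1, -1, -1, -1, -1, -1, -1, -1, -1, -1, -1, -1, -1, -1, -1, -1, -1]}}

```text
time: 24.1
ee_pos: [0.5829, -0.2375, 0.2013]
tool_rot: [0.001, -0.078, 0.997, -0.0]
contact_force: [0.4, -0.5, -0.5]
width: 0.014
grip_force: 58.7
```

Descend 15.3 mm, creeping at the end.

Emit:
{"name": "servo_tool", "arguments": {"travel": [[0, 0, -0.1], [0, 0, -0.19], [0, 0, -0.25], [0, 0, -0.28], [0, 0, -0.3], [0, 0, -0.3], [0, 0, -0.3]], "angular": [[0, 0, 0], [0, 0, 0], [0, 0, 0], [0, 0, 0], [0, 0, 0], [0, 0, 0], [0, 0, 0]], "fingers": [-1, -1, -1, -1, -1, -1, -1]}}

```text
time: 24.98
ee_pos: [0.5823, -0.2373, 0.1858]
tool_rot: [-0.0, -0.078, 0.997, -0.0]
contact_force: [-3.7, 0.9, 8.2]
width: 0.0145
grip_force: 59.9
```

Emit:
{"name": "servo_tool", "arguments": {"travel": [[0, 0, 0], [0, 0, 0], [0, 0, 0], [0, 0, 0], [0, 0, 0.4], [0, 0, 1.1], [0, 0, 1.9], [0, 0, 2.7], [0, 0.5, 3.4], [0, 1.5, 3.6], [0, 2.5, 3.6], [0, 3.5, 3.6], [0, 4.5, 3.6], [0, 5.5, 3.6], [0, 6.5, 3.6], [0, 6.5, 3.6], [0, 6.5, 3.6]], "angular": [[0, 0, 0], [0, 0, 0], [0, 0, 0], [0, 0, 0], [0, 0, 0], [0, 0, 0], [0, 0, 0], [0, 0, 0], [0, 0, 0], [0, 0, 0], [0, 0, 0], [0, 0, 0], [0, 0, 0], [0, 0, 0], [0, 0, 0], [0, 0, 0], [0, 0, 0]], "fingers": [0, 0, 0, 0, 0, 0, 0, 0, 0, 0, 0, 0, 0, 0, 0, 0, 0]}}

```text
time: 27.1
ee_pos: [0.5823, 0.0874, 0.3658]
tool_rot: [0.0, -0.078, 0.997, -0.0]
contact_force: [0.3, -0.4, -0.9]
width: 0.0428
grip_force: 0.0
```

```bash
python3 - <<'E'
from h import *
im,_,_=cloud('top');save('end.png',im)
E
```

```text
(no output)
```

View pics/end.png

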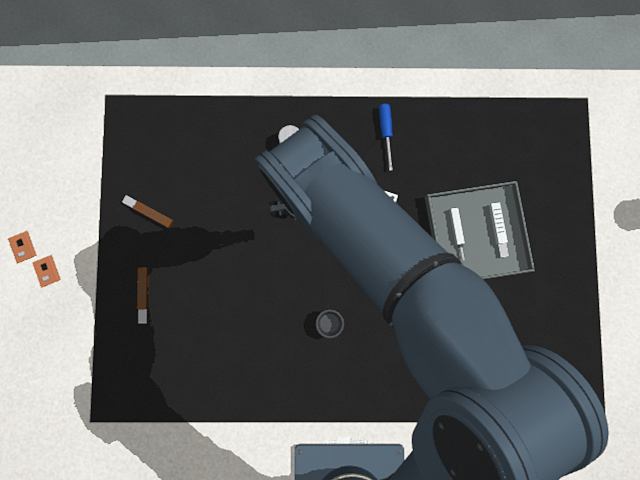

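The final view shows the flat gauge at (500,230) and the pin gauge at (458,233), both flat in the tray. The bystanders are where they were, and the robot is clear.

```bash
python3 -c "
from workcell import job
print(job.sign_off())"
```

```text
the job is handed in; nothing more can be done
None
```

The job is handed in: I slid the flat-bladed gauge into the gap until its shoulder met the core at about 7 N, held it for 1.75 s and drew it out; both gauges now lie flat in the tray, the reel, cup and screwdriver were not moved, and it took about 27 s.

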